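# Reset the option switch on the packing scale

### The job

All six option switches on the packing scale should be on, that is, pressed in at the end nearest the weighing pan, but one of them has been knocked off. Take the stylus from its stand, reach in under the clear visor, find that switch by feeling lightly along the row with the stylus's tip (or by eye) and press its proud end in gently until it clicks over and stays, without switching any of the others off, pressing hard on them, or leaning on the pan or the visor. Then stand the stylus back in its stand, fully down, and leave the other things on the bench where they are.

Things in the scene. Friction and masses are not known exactly. Their poses are not given: they have to be found in the camera images.
- bank_mid (a point): Middle of the bank of option switches on the sloping face of the packing scale (white, 340 x 300 mm, fixed). Axes: x level from the operator's side towards the pan, y along the row, z up. The face rises towards +x at 35 degrees to level: its outward normal leans 35 degrees from vertical towards -x. A rim 6 mm high rings the bank, 36 mm up the slope by 128 mm along the row inside.
- visor: Clear plastic splash visor over the switches, part of the scale, axes as bank_mid; origin at the middle of the scale's underside. A level plate 3 mm thick, 172 mm wide; its underside is 50 mm above bank_mid, its front edge 10 mm to the -x side of bank_mid, so the switches' pan-side ends cannot be reached from straight above. Side cheeks 84 mm either side of the middle.
- pan: Steel weighing pan of the scale, 233 x 300 x 12 mm; origin at the middle of its underside, 48 mm above bank_mid; its front edge is 35 mm to the +x side of bank_mid, just behind the visor.
- rocker_a (a joint): Tip of one of the six small white rockers (which place in the row it has is not told, and differs each time): 0 = off (its end on the pan side stands proud), 0.5 rad = on (its pan-side end pressed in, its other end proud). It snaps over past 0.25 and stays at either end. Pressing the proud end in takes 2 to 4 N, 8 to 5 mm from the pivot.
- rocker_b (a joint): Tip of one of the six small white rockers (which place in the row it has is not told, and differs each time): 0 = off (its end on the pan side stands proud), 0.5 rad = on (its pan-side end pressed in, its other end proud). It snaps over past 0.25 and stays at either end. Pressing the proud end in takes 2 to 4 N, 8 to 5 mm from the pivot.
- rocker_c (a joint): Tip of one of the six small white rockers (which place in the row it has is not told, and differs each time): 0 = off (its end on the pan side stands proud), 0.5 rad = on (its pan-side end pressed in, its other end proud). It snaps over past 0.25 and stays at either end. Pressing the proud end in takes 2 to 4 N, 8 to 5 mm from the pivot.
- rocker_d (a joint): Tip of one of the six small white rockers (which place in the row it has is not told, and differs each time): 0 = off (its end on the pan side stands proud), 0.5 rad = on (its pan-side end pressed in, its other end proud). It snaps over past 0.25 and stays at either end. Pressing the proud end in takes 2 to 4 N, 8 to 5 mm from the pivot.
- rocker_e (a joint): Tip of one of the six small white rockers (which place in the row it has is not told, and differs each time): 0 = off (its end on the pan side stands proud), 0.5 rad = on (its pan-side end pressed in, its other end proud). It snaps over past 0.25 and stays at either end. Pressing the proud end in takes 2 to 4 N, 8 to 5 mm from the pivot.
- rocker_f (a joint): Tip of one of the six small white rockers (which place in the row it has is not told, and differs each time): 0 = off (its end on the pan side stands proud), 0.5 rad = on (its pan-side end pressed in, its other end proud). It snaps over past 0.25 and stays at either end. Pressing the proud end in takes 2 to 4 N, 8 to 5 mm from the pivot.
- bank_row (a point): Same point as bank_mid. The rockers have their pivots 1 mm off the face here, at 10, 30 and 50 mm along the row to either side. Each is 14 mm wide along the row and 24 mm long up the slope, a shallow V. Height off the face, along its normal, 8 mm up the slope from the pivot: about 9 mm if off (proud), 5 mm if on; at the very ends about 10 and 4 mm, at the waist 6 mm. Small and fragile: 15 N is too much on one that is on.
- stylus_mid (a point): Service stylus, standing tip down in its stand: a black round handle 18 mm in diameter and 80 mm long, then a steel shank 6 mm in diameter and 70 mm long with a rounded tip; 150 mm in all, about 45 g. This point is its centre, on the axis 75 mm from the tip (the handle begins 70 mm from the tip, its own middle is 110 mm from the tip). z points along it from the tip to the handle's end.
- stylus_tip (a point): The very tip of the stylus's steel shank; z as for stylus_mid.
- stand_mouth (a point): The stylus's stand, an aluminium block 64 mm square and 85 mm high, fixed to the bench. This point is the middle of the mouth of its round hole, at the block's top: 14 mm in diameter, 75 mm deep, vertical. The stylus stands with its shank in the hole and the handle's lower face resting on the block's top; its tip is then 70 mm below this point.
- jar: Bystander: small amber glass jar with a black lid, 60 mm in diameter, 75 mm high; origin at the centre of its base.
- tumbler: Bystander: glass tumbler, 72 mm in diameter, 115 mm high; origin at the centre of its base.
- check_weight: Bystander: steel 500 g check weight with a knob, 38 mm in diameter, 60 mm high; origin at the centre of its base.
There are look-alikes about, which are no part of the job. Leave any blue look-alike of the part that bears stylus_mid alone. What is shaped like the part that bears stand_mouth but brown is not meant.

How it is judged:
By the outcome, as a careful person would: the job done as asked, in the order asked, and still so for the second after the job is handed in, with the robot touching nothing.
It also fails if it takes over 64 s, if anything falls off the work surface, if the arm or the gripper's body presses on something with over 40 N, if the wrist force passes 120 N, or if a joint passes its speed limit or range.

### The arm

A 7-joint arm with a two-finger parallel gripper is mounted at the origin on the work surface. World frame = base frame: x ahead of the robot, y to its left, z up, the work surface at z = 0. Lengths are in m, angles in rad, forces in N, time in s.
With the tool pointing down it reaches from about 0.35 to 0.9 m from the base axis. Payload 19.9 kg.
Tool frame: the origin (TCP) lies at the very end of the fingers, on their centre line; the grasp point (between the pads) lies arm.tcp_to_grasp behind it (arm.tcp_to_grasp is the distance from the TCP to the grasp point, in m); z points along the fingers, y is the line along which they close (so a half turn about z gives the same grasp; the last joint's range is limited). The gripper opens to 94 mm and grips with 3 to 60 N. Pads are 16 mm wide; open, the fingers measure 119 mm over their backs; the gripper's body (75 mm by 177 mm) begins 78 mm behind the grasp point.
Start: joints at [-1.22, 0.417, -0.01, 1.614, 0.005, 1.111, -0.053], TCP at [0.239, 0.578, 0.205] pointing down, gripper open.
Joint ranges: [-2.81, 2.81], [-0.39, 2.02], [-1.27, 1.25], [0.06, 2.57], [-1.19, 4.33], [0.19, 2], [-2.82, 2.82]. Speed limits (rad/s): [1.89, 1.89, 2.39, 2.39, 3.01, 3.01, 3.01].

### API

Orientations are given as a unit quaternion [x, y, z, w].
In Python, from bench import arm gives the robot as it stands.
- The arm moves only by the tool move_arm, never from a script. Its argument "commands" is a list of rows, each an object with "turn": the turn, a rotation vector about the world's x, y, z in degrees, a list of three; "slide": the shift along the world's x, y, z in mm, a list of three; "grip": the closure in counts, from 0 (fully open) to 255 (shut). In form: [{"turn": [wx, wy, wz], "slide": [dx, dy, dz], "grip": grip}, ...]. A call has 1 to 20 rows; each row is the pose to reach, as a shift and turn from the pose commanded when the call began; what a row does not reach only later rows make up. A row lasts 1/12 s, in which the tool goes at most 41.7 mm and 7.16 degrees, less where a joint would pass 70% of its speed; a pose out of reach is approached as far as the arm can. A call with a gripper value outside its range is refused whole. The fingers move at their own pace and stop on an object; "grip_force" is the grip in N (left out, the last holds). Time passes only in rows, so rows that repeat a pose let the fingers close. It gives the time, the measured TCP pose, the force, the opening and the grip force at its end, in the units of the state.
- arm.read_state(): the state, without advancing time (a new reading comes with each control period).
- arm.snapshot(name): name is "side" or "top" or "wrist"; returns (picture, depth): 384x512x3 uint8, red, green, blue; 384x512 float32, m along the optical axis (not along the pixel's ray), 0 where there is no reading.
- arm.camera_params(name): a dict with "fov_y" (degrees; the focal length in pixels is half the picture's height over the tangent of half this angle, whatever the lens; pixels are square), "cx", "cy" (the principal point, pixels), "D" ([k1, k2, p1, p2, k3] as OpenCV has them; the pictures are not rectified), "pose" (4x4, takes a point from camera to world coordinates); the wrist camera has in their place "mount" (4x4, takes a point from camera to tool coordinates, whose origin is the TCP and whose axes are the flange's). Camera axes: x right, y down, z forward; pixel columns grow to the right and rows downward; lengths in m; the calibration is good to about 2 mm. A picture is of the moment at which its call begins: read the wrist's pose just before it. camera_params takes no time and is no camera call.
- arm.close_job(): hands the job in; it is judged then, once.
The state is a dict: "clock": time; "joint_positions": joint angles; "joint_vel": joint speeds; "joint_efforts": joint torques, N m; "tool_pos": TCP position; "orientation": TCP orientation; "force": force on the tool from outside, world axes, zero at the start; "moment": the same for the moment, N m; "width": finger opening in m; "grasp_force": force on a finger pad.
Only numpy, scipy, OpenCV 4.12 (cv2) and the standard library are available. Lean on these libraries where they do the work, as an engineer would, in place of code of your own. Each camera call takes 0.05 s, during which the arm holds its last target. There are 200 camera calls.

## Working session

There is one attempt and no reset: what is moved stays moved. The work goes in short steps, Python scripts to look and compute and a tool call to move; the robot and the scene stay as the last step left them, time stands still between calls to the robot, and variables do not carry over. Pictures are saved under pics/ and viewed, at most 10 in all, crops included, and the job is handed in when it is done.

Besides the shell and the picture viewer there is one more tool, called after "Emit:" by a JSON object that holds its "fn" and its "kwargs", one argument or row to a line. move_arm: Moves the arm, as the interface text tells. Its arguments: {"type":"object","properties":{"commands":{"type":"array"},"grip_force":{"type":"number"}},"required":["commands"]}

```bash
mkdir -p pics; cat > h.py <<'E'
import numpy as np, cv2
from scipy.spatial.transform import Rotation as R
from bench import arm
def cam(n, st=None):
    p=arm.camera_params(n)
    f=192/np.tan(np.radians(p['fov_y'])/2)
    K=np.array([[f,0,p['cx']],[0,f,p['cy']],[0,0,1.]])
    if 'pose' in p: T=np.array(p['pose'])
    else:
        W=np.eye(4);W[:3,:3]=R.from_quat(st['orientation']).as_matrix();W[:3,3]=st['tool_pos'];T=W@np.array(p['mount'])
    return K,np.array(p['D'],float),T
def snap(n,save=None):
    st=arm.read_state();im,d=arm.snapshot(n)
    if save: cv2.imwrite('pics/'+save,im[:,:,::-1])
    return im,d,cam(n,st)
def pts(uv,z,c):  # pixel(s)+depth -> world
    K,D,T=c;u=cv2.undistortPoints(np.array(uv,float).reshape(-1,1,2),K,D).reshape(-1,2)
    z=np.array(z,float).reshape(-1,1);P=np.hstack([u*z,z]);return P@T[:3,:3].T+T[:3,3]
def cloud(d,c):
    v,u=np.mgrid[0:384,0:512];return pts(np.stack([u,v],-1).reshape(-1,2),d.reshape(-1),c).reshape(384,512,3)
def plane(uv,h,c):
    K,D,T=c;u=cv2.undistortPoints(np.array(uv,float).reshape(-1,1,2),K,D).reshape(-1,2)
    r=np.hstack([u,np.ones((len(u),1))])@T[:3,:3].T;return T[:3,3]+r*((h-T[2,3])/r[:,2:])
def proj(P,c):
    K,D,T=c;Q=(np.array(P,float).reshape(-1,3)-T[:3,3])@T[:3,:3]
    return cv2.projectPoints(Q,np.zeros(3),np.zeros(3),K,D)[0].reshape(-1,2)
E
python3 - <<'E'
from h import *
s=arm.read_state();print(s, arm.tcp_to_grasp)
for n in('top','side'):
    im,d,c=snap(n,n+'0.png');np.savez('pics/'+n,im=im,d=d);print(n,c[2].round(3).tolist(),c[0][0,0],c[1])
E
```

```text
{'clock': 0.0, 'joint_positions': array([-1.22049903,  0.41796345, -0.01029715,  1.61416783,  0.00471357,
        1.11068582, -0.05298851]), 'joint_vel': array([ 0.00036361, -0.00013172,  0.00065895, -0.00174908,  0.00038901,
       -0.00016606, -0.00088325]), 'joint_efforts': array([ 5.36164316e-04, -8.51254535e+01,  6.39034454e-01, -4.26006925e+01,
       -4.89315286e-02,  1.85580557e-02,  1.12519260e-04]), 'tool_pos': array([0.23853336, 0.57728946, 0.20483455]), 'orientation': array([ 1.94638034e-01,  9.80874954e-01, -5.97041509e-04, -6.50378175e-05]), 'force': array([0.14940229, 0.08942808, 0.02485963]), 'moment': array([ 0.0894682 , -0.08086062, -0.01482997]), 'grasp_force': 0.0, 'width': 0.09393000290104776} 0.0188
top [[-0.013, -0.994, 0.111, 0.407], [-1.0, 0.013, -0.005, -0.099], [0.003, -0.111, -0.994, 1.05], [0.0, 0.0, 0.0, 1.0]] 380.2996965688624 [-0.06543568  0.          0.          0.          0.        ]
side [[0.954, -0.14, 0.266, 0.341], [-0.301, -0.461, 0.835, -0.725], [0.006, -0.876, -0.482, 0.485], [0.0, 0.0, 0.0, 1.0]] 349.3773106053914 [-0.01717101  0.          0.          0.          0.        ]
```

View pics/top0.png

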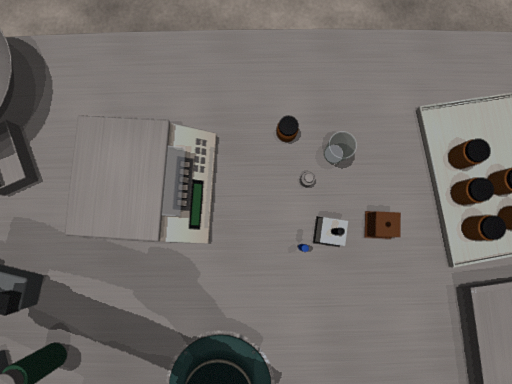

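View pics/side0.png

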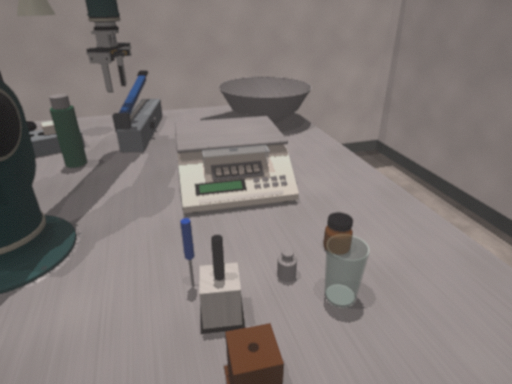

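```bash
python3 - <<'E'
from h import *
t=np.load('pics/top.npz');s=np.load('pics/side.npz');ct=cam('top');cs=cam('side')
T=cloud(t['d'],ct);S=cloud(s['d'],cs)
print('depth valid',(t['d']>0).mean(),(s['d']>0).mean())
# stand top: bright pixels near (332,231)
def rep(n,P,m): q=P[m];print(n,m.sum(),'med',np.median(q,0).round(4),'min',np.percentile(q,3,0).round(4),'max',np.percentile(q,97,0).round(4))
g=t['im'].astype(int);m=np.zeros((384,512),bool);m[210:250,308:352]=1
rep('stand top(top)',T,m&(g.min(2)>150)); rep('handle(top)',T,m&(g.max(2)<60)&(T[...,2]>.1))
mm=(m&(g.min(2)>150)).astype(np.uint8);hl=cv2.convexHull(cv2.findNonZero(mm));print('rect',cv2.minAreaRect(hl))
b=cv2.boxPoints(cv2.minAreaRect(hl));print(plane(b,.085,ct).round(4), plane([b.mean(0)],.085,ct))
g2=s['im'].astype(int);m=np.zeros((384,512),bool);m[230:300,195:245]=1
hm=m&(g2.max(2)<60)&(S[...,2]>.09); rep('handle(side)',S,hm)
q=S[hm];
for lo in np.arange(.08,.17,.015):
    w=q[(q[:,2]>lo)&(q[:,2]<lo+.015)]
    if len(w): print(round(lo,3),len(w),np.median(w,0).round(4))
rep('stand top(side)',S,m&(abs(S[...,2]-.085)<.004)&(g2.min(2)>130))
# scale
zz=T[...,2];
for (u,v) in [(80,120),(120,180),(165,125),(158,235),(170,180),(180,130),(172,240),(208,240),(214,135),(185,165),(185,200),(190,185),(196,205),(200,150),(178,160),(178,200)]:
    print((u,v),T[v,u].round(4))
E
python3 - <<'E'
import cv2
a=cv2.imread('pics/top0.png')[110:250,150:225];b=cv2.imread('pics/side0.png')[110:210,165:305]
a=cv2.resize(a,None,fx=4,fy=4,interpolation=2);b=cv2.resize(b,None,fx=3.5,fy=3.5,interpolation=2)
import numpy as np
o=np.zeros((560,800,3),np.uint8);o[:a.shape[0],:a.shape[1]]=a;o[:b.shape[0],305:305+b.shape[1]]=b[:, :495];cv2.imwrite('pics/crop0.png',o)
E
```

```text
depth valid 0.9959615071614584 0.996124267578125
stand top(top) 447 med [ 0.4016 -0.2917  0.0846] min [ 0.3759 -0.3307  0.0815] max [ 0.4367 -0.2688  0.0883]
handle(top) 74 med [ 0.4062 -0.2937  0.1623] min [ 0.399  -0.3041  0.1112] max [ 0.4133 -0.2897  0.1673]
rect ((333.76898193359375, 231.04037475585938), (24.871749877929688, 24.871749877929688), 8.53076457977295)
[[ 0.3804 -0.2625  0.085 ]
 [ 0.4423 -0.2738  0.085 ]
 [ 0.432  -0.3364  0.085 ]
 [ 0.3701 -0.3247  0.085 ]] [[ 0.40609325 -0.29928117  0.085     ]]
handle(side) 321 med [ 0.4074 -0.3069  0.1319] min [ 0.4019 -0.3085  0.0929] max [ 0.4132 -0.3032  0.1658]
0.08 15 [ 0.4072 -0.3069  0.0923]
0.095 57 [ 0.4075 -0.3072  0.1027]
0.11 60 [ 0.4078 -0.307   0.1181]
0.125 60 [ 0.4067 -0.3069  0.1321]
0.14 63 [ 0.4081 -0.3069  0.1479]
0.155 64 [ 0.4074 -0.3061  0.1622]
stand top(side) 893 med [ 0.4022 -0.3052  0.0858] min [ 0.3763 -0.3319  0.0844] max [ 0.4394 -0.269   0.087 ]
(80, 120) [0.6898 0.3357 0.1359]
(120, 180) [0.5361 0.228  0.1376]
(165, 125) [0.6716 0.1192 0.1389]
(158, 235) [0.402  0.1323 0.1384]
(170, 180) [0.5352 0.1062 0.1323]
(180, 130) [0.6721 0.0918 0.0886]
(172, 240) [0.3889 0.1097 0.0868]
(208, 240) [0.3866 0.0275 0.0153]
(214, 135) [0.6724 0.0093 0.0314]
(185, 165) [0.5807 0.0789 0.0827]
(185, 200) [0.4908 0.0798 0.0734]
(190, 185) [0.5299 0.0675 0.0712]
(196, 205) [0.4789 0.0541 0.0552]
(200, 150) [0.6265 0.0447 0.0514]
(178, 160) [0.5848 0.0875 0.1307]
(178, 200) [0.4862 0.0868 0.1289]
```

View pics/crop0.png

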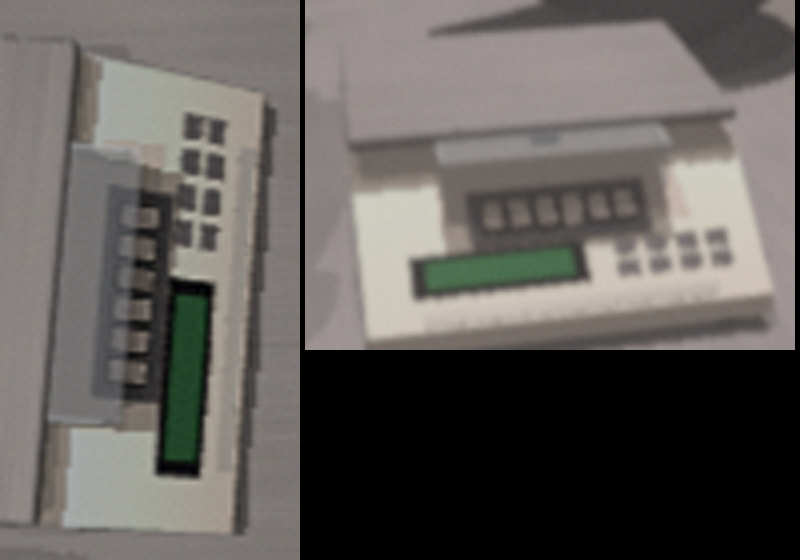

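The crops show six rockers under the visor (side picture around (215–260, 165–175)), but their tilt can't be made out. I'll work out the scale frame and plan a wrist-camera view.

```bash
python3 - <<'E'
from h import *
t=np.load('pics/top.npz');s=np.load('pics/side.npz');ct=cam('top');cs=cam('side')
T=cloud(t['d'],ct);S=cloud(s['d'],cs)
for nm,C in (('top',T),('side',S)):
    m=(abs(C[...,2]-.138)<.005)&(C[...,1]>.09)&(C[...,1]<.4)&(C[...,0]>.3)&(C[...,0]<.75)
    P=C[m];q=(P[:,:2]*1000).astype(np.float32);r=cv2.minAreaRect(q);print(nm,'pan',r,np.median(P[:,2]));print(cv2.boxPoints(r).round(1).tolist())
# face fit: sloping white
C=T;m=(C[...,1]>.0)&(C[...,1]<.12)&(C[...,0]>.38)&(C[...,0]<.68)&(C[...,2]>.02)&(C[...,2]<.1)&(t['im'].min(2)>130)
P=C[m]
for _ in range(4):
    A=np.c_[P[:,:2],np.ones(len(P))];k=np.linalg.lstsq(A,P[:,2],rcond=None)[0];r=P[:,2]-A@k;P=P[abs(r)<max(.002,1.5*r.std())]
print('face',k,np.degrees(np.arctan(np.hypot(*k[:2]))),'dir',np.degrees(np.arctan2(k[1],k[0])),len(P))
# rockers in top, bright blobs within dark bank
im=t['im'];x0,x1,y0,y1=176,194,155,208
cr=im[y0:y1,x0:x1].min(2).astype(int);print(cr[::1,:].tolist() if 0 else '')
p=arm.camera_params('wrist');print({k:(np.array(v).round(4).tolist()) for k,v in p.items()})
E
```

```text
top pan ((543.659423828125, 219.52227783203125), (269.6269226074219, 301.77435302734375), 85.91921997070312) 0.13838862582410327
[[383.6000061035156, 95.80000305175781], [684.5999755859375, 74.30000305175781], [703.7999877929688, 343.29998779296875], [402.70001220703125, 364.70001220703125]]
side pan ((545.11474609375, 220.198974609375), (266.4893798828125, 299.3130187988281), 85.7166519165039) 0.1402464320771799
[[385.8999938964844, 98.5], [684.4000244140625, 76.0999984741211], [704.2999877929688, 341.8999938964844], [405.79998779296875, 364.20001220703125]]
face [ 0.05050869  0.70916192 -0.00944264] 35.41124133706694 dir 85.92609825828762 1334

{'fov_y': 64.8079, 'cx': 257.7568, 'cy': 188.7748, 'D': [-0.0557, 0.0, 0.0, 0.0, 0.0], 'mount': [[-0.001, -0.9633, -0.2684, 0.0767], [1.0, -0.0006, -0.0016, 0.0006], [0.0013, -0.2684, 0.9633, -0.1791], [0.0, 0.0, 0.0, 1.0]]}
```

Emit:
{"fn": "move_arm", "kwargs": {
  "commands": [
    {"turn": [0,0,-72],"slide": [290,-577,60],"grip": 120},
    {"turn": [0,0,-72],"slide": [290,-577,60],"grip": 120},
    {"turn": [0,0,-72],"slide": [290,-577,60],"grip": 120},
    {"turn": [0,0,-72],"slide": [290,-577,60],"grip": 120},
    {"turn": [0,0,-72],"slide": [290,-577,60],"grip": 120},
    {"turn": [0,0,-72],"slide": [290,-577,60],"grip": 120},
    {"turn": [0,0,-72],"slide": [290,-577,60],"grip": 120},
    {"turn": [0,0,-72],"slide": [290,-577,60],"grip": 120},
    {"turn": [0,0,-72],"slide": [290,-577,60],"grip": 120},
    {"turn": [0,0,-72],"slide": [290,-577,60],"grip": 120},
    {"turn": [0,0,-72],"slide": [290,-577,60],"grip": 120},
    {"turn": [0,0,-72],"slide": [290,-577,60],"grip": 120},
    {"turn": [0,0,-72],"slide": [290,-577,60],"grip": 120},
    {"turn": [0,0,-72],"slide": [290,-577,60],"grip": 120},
    {"turn": [0,0,-72],"slide": [290,-577,60],"grip": 120},
    {"turn": [0,0,-72],"slide": [290,-577,60],"grip": 120},
    {"turn": [0,0,-72],"slide": [290,-577,60],"grip": 120}
  ]
}}

```text
clock: 1.52
tool_pos: [0.5299, -0.0046, 0.2657]
orientation: [0.736, 0.677, -0.0, 0.001]
force: [-0.0, 0.6, -0.7]
width: 0.0501
grasp_force: 0.0
```

Emit:
{"fn": "move_arm", "kwargs": {
  "commands": [
    {"turn": [44.9,-3.3,0],"slide": [0,0,-115],"grip": 120},
    {"turn": [44.9,-3.3,0],"slide": [0,0,-115],"grip": 120},
    {"turn": [44.9,-3.3,0],"slide": [0,0,-115],"grip": 120},
    {"turn": [44.9,-3.3,0],"slide": [0,0,-115],"grip": 120},
    {"turn": [44.9,-3.3,0],"slide": [0,0,-115],"grip": 120},
    {"turn": [44.9,-3.3,0],"slide": [0,0,-115],"grip": 120},
    {"turn": [44.9,-3.3,0],"slide": [0,0,-115],"grip": 120},
    {"turn": [44.9,-3.3,0],"slide": [0,0,-115],"grip": 120},
    {"turn": [44.9,-3.3,0],"slide": [0,0,-115],"grip": 120},
    {"turn": [44.9,-3.3,0],"slide": [0,0,-115],"grip": 120},
    {"turn": [44.9,-3.3,0],"slide": [0,0,-115],"grip": 120},
    {"turn": [44.9,-3.3,0],"slide": [0,0,-115],"grip": 120}
  ]
}}

```text
clock: 2.52
tool_pos: [0.5289, 0.0018, 0.1512]
orientation: [0.677, 0.629, 0.28, -0.261]
force: [0.0, 0.3, -0.4]
width: 0.0497
grasp_force: 0.0
```

```bash
python3 - <<'E'
from h import *
im,d,c=snap('wrist','w1.png');np.savez('pics/w1',im=im,d=d,T=c[2])
s=arm.read_state();print(s['clock'],s['tool_pos'],s['orientation'],s['joint_positions'].round(2))
C=cloud(d,c)
B=np.array([.5345,.0863,.079]);a=np.radians(85.8);bx=np.array([np.cos(a),np.sin(a),0]);by=np.array([-np.sin(a),np.cos(a),0]);z=np.array([0,0,1.])
up=np.cos(np.radians(35))*bx+np.sin(np.radians(35))*z;n=-np.sin(np.radians(35))*bx+np.cos(np.radians(35))*z
Q=(C-B)@np.stack([up,by,n],1)*1000
m=(abs(Q[...,0])<30)&(abs(Q[...,1])<75)&(abs(Q[...,2])<20)
print(m.sum());q=Q[m]
for lo in range(-24,24,4):  # median height map
    print(lo,[ (round(float(np.median(w)),1) if len(w:=q[(q[:,0]>=lo)&(q[:,0]<lo+4)&(abs(q[:,1]-y)<2.5)][:,2])>1 else None) for y in range(-70,71,5)])
E
```

```text
2.5667 [0.52881197 0.00164305 0.15106868] [ 0.67741983  0.62835512  0.27969237 -0.26085321] [ 0.07  0.53  0.39  1.9  -0.96  1.31  0.9 ]
7833
-24 [0.8, 4.9, 5.4, 2.6, 4.6, 0.8, 2.5, 4.8, 4.6, 2.6, 0.4, 1.0, 2.8, 0.4, 0.7, 3.0, 0.8, 1.0, 0.2, 1.1, 0.8, 0.4, 0.2, 0.4, 0.6, -0.4, -0.4, 0.1, -0.2]
-20 [4.7, 5.3, 2.3, 2.8, 3.1, 4.7, 5.1, 4.8, 2.9, 4.3, 4.4, 5.0, 3.0, 5.3, 5.2, 4.9, 5.1, 4.1, 5.4, 4.8, 5.1, 5.0, 5.5, 5.1, 5.1, 4.9, 5.2, 5.7, -0.6]
-16 [5.1, 1.2, 1.3, 2.4, 2.1, 1.6, 1.0, 1.6, 1.6, 1.7, 0.9, 2.1, 2.5, 1.0, 1.2, 1.8, 1.1, 1.1, 0.9, 1.9, 1.7, 0.7, 0.9, 2.4, 2.1, 1.2, 1.0, 5.6, -0.1]
-12 [5.5, 1.5, 2.4, 9.0, 8.2, 3.4, 3.2, 8.5, 8.4, 3.5, 3.1, 4.5, 4.6, 3.7, 2.8, 8.0, 7.4, 3.4, 3.1, 7.4, 8.0, 3.3, 2.7, 9.2, 8.6, 4.3, 1.0, 6.2, -0.1]
-8 [5.6, 1.0, 7.4, 8.4, 8.2, 3.6, 6.2, 8.6, 8.6, 6.2, 2.9, 4.7, 5.1, 4.4, 3.6, 8.5, 8.2, 3.5, 3.8, 8.3, 8.6, 7.6, 3.4, 8.9, 8.7, 7.7, 0.8, 5.5, -0.7]
-4 [5.2, 0.9, 3.4, 7.0, 7.0, 3.1, 4.8, 7.1, 6.6, 3.4, 3.6, 5.7, 5.4, 4.3, 3.3, 7.0, 6.9, 3.7, 3.4, 7.1, 7.0, 4.9, 3.2, 7.1, 6.8, 6.4, 0.9, 5.1, -0.5]
0 [5.4, 1.1, 2.7, 5.5, 5.2, 3.4, 4.3, 5.5, 5.7, 3.2, 3.0, 6.6, 6.8, 5.8, 3.5, 5.3, 5.5, 3.7, 3.4, 5.8, 5.3, 4.3, 3.2, 5.4, 5.8, 4.6, 1.3, 5.7, -0.0]
4 [5.0, 1.4, 3.4, 4.9, 5.3, 3.2, 3.1, 5.1, 4.9, 3.6, 3.6, 8.7, 8.4, 7.0, 2.8, 5.3, 5.2, 3.8, 3.2, 5.1, 4.9, 3.4, 3.2, 5.0, 4.8, 3.9, 0.9, 5.2, -0.5]
8 [5.9, 1.5, 3.6, 4.7, 4.9, 3.0, 3.6, 4.5, 4.5, 3.5, 3.4, 8.3, 9.2, 5.3, 3.3, 4.7, 4.6, 3.2, 2.2, 4.5, 4.3, 4.0, 2.8, 4.8, 4.8, 4.0, 1.1, 6.0, -0.1]
12 [5.2, 1.1, 1.2, 2.4, 1.5, 1.2, 0.9, 2.4, 2.0, 1.9, 1.1, 1.6, 1.9, 1.9, 0.9, 2.3, 2.2, 1.4, 1.1, 2.5, 2.0, 2.2, 1.6, 2.5, 2.7, 1.6, 1.4, 5.2, -0.2]
16 [5.3, 4.1, 1.1, 5.2, 3.0, 1.7, 2.5, 3.0, 3.3, 5.2, 3.3, 2.6, 2.9, 3.3, 2.6, 2.6, 3.6, 3.0, 4.1, 4.2, 3.1, 2.9, 2.3, 2.4, 5.1, 1.4, 1.8, 5.4, -0.3]
20 [5.1, 5.2, 6.1, 5.7, 5.9, 5.6, 5.3, 5.7, 5.2, 6.2, 5.9, 5.4, 5.9, 5.7, 5.2, 5.4, 6.2, 5.7, 5.9, 5.3, 6.2, 5.8, 6.0, 5.5, 5.6, 5.8, 5.9, 4.9, -0.6]
```

View pics/w1.png

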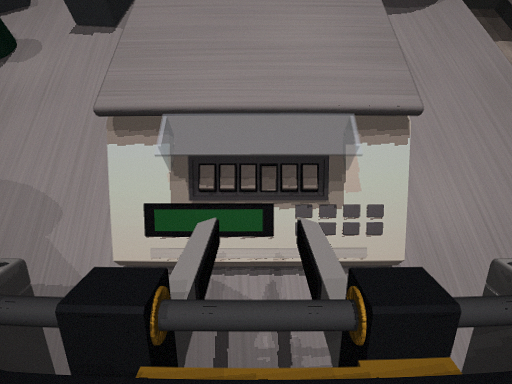

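Wrist picture: six rockers at about (207–310, 178); the fourth from the left (268, 178) differs, and the depth confirms it is proud at the pan end. Now I'll refine its position and the stylus's.

```bash
cat >> h.py <<'E'
B=np.array([.5345,.0863,.079]);a=np.radians(85.8);bx=np.array([np.cos(a),np.sin(a),0]);by=np.array([-np.sin(a),np.cos(a),0]);zz=np.array([0,0,1.])
up=np.cos(np.radians(35))*bx+np.sin(np.radians(35))*zz;nn=-np.sin(np.radians(35))*bx+np.cos(np.radians(35))*zz
F=np.stack([up,by,nn],1)
E
python3 - <<'E'
from h import *
w=np.load('pics/w1.npz');K,D,_=cam('wrist',arm.read_state());c=(K,D,w['T']);Q=(cloud(w['d'],c)-B)@F*1000
m=(abs(Q[...,0])<9)&(Q[...,2]>4.3)&(Q[...,2]<12)&(abs(Q[...,1])<64)
n,l,s,ct=cv2.connectedComponentsWithStats(m.astype(np.uint8))
for i in range(1,n):
    if s[i,4]>40:
        q=Q[l==i];print(s[i].tolist(),np.percentile(q[:,1],[3,97]).round(1),q[:,1].mean().round(2),np.median(q[q[:,0]>4][:,2]).round(1))
for nm,sel in(('low rim',(Q[...,0]<-14)),('up rim',Q[...,0]>14)):
    q=Q[sel&(abs(Q[...,0])<26)&(abs(Q[...,1])<60)&(Q[...,2]>4.8)&(Q[...,2]<8)];print(nm,np.percentile(q[:,0],[3,97]))
# rocker colour columns along image row
g=w['im'].astype(int).min(2)[170:188,190:330].mean(0);print(g.round().astype(int).tolist())
for u in (268,): print(plane([[u,178]],.082,c))
E
```

```text
[199, 169, 15, 19, 263] [41.  54.3] 47.65 5.0
[219, 169, 16, 19, 266] [20.8 34.3] 27.5 5.0
[240, 169, 16, 19, 254] [ 1.4 14. ] 7.6 5.3
[260, 169, 16, 18, 246] [-18.8  -5.3] -11.99 8.5
[281, 168, 16, 20, 265] [-39.  -25.5] -32.28 4.9
[301, 168, 17, 20, 258] [-58.6 -45.6] -52.12 5.1
low rim [-21.14315626 -17.89686047]
up rim [18.60898269 20.82146425]
[36, 38, 29, 26, 35, 37, 37, 37, 19, 36, 67, 73, 73, 73, 73, 74, 72, 70, 72, 74, 75, 74, 75, 64, 30, 3, 16, 36, 28, 7, 54, 72, 74, 73, 74, 74, 74, 74, 75, 75, 75, 76, 76, 77, 48, 16, 4, 34, 39, 16, 7, 62, 74, 70, 71, 72, 72, 72, 73, 75, 75, 75, 76, 76, 79, 36, 1, 31, 40, 25, 6, 21, 60, 66, 65, 65, 65, 66, 66, 65, 65, 65, 65, 66, 67, 60, 25, 13, 35, 41, 13, 2, 52, 72, 74, 73, 73, 74, 72, 71, 73, 73, 74, 74, 76, 76, 54, 15, 34, 40, 16, 3, 15, 59, 73, 73, 73, 72, 74, 74, 73, 73, 74, 74, 73, 75, 75, 32, 17, 36, 37, 37, 35, 25, 27, 38, 37, 36, 47, 76]
[[0.54638433 0.08250473 0.082     ]]
```

Emit:
{"fn": "move_arm", "kwargs": {
  "commands": [
    {"turn": [-44.9,3.3,0],"slide": [-50,-60,79],"grip": 120},
    {"turn": [-44.9,3.3,0],"slide": [-50,-60,79],"grip": 120},
    {"turn": [-44.9,3.3,0],"slide": [-122,-301,79],"grip": 120},
    {"turn": [-44.9,3.3,0],"slide": [-122,-301,79],"grip": 120},
    {"turn": [-44.9,3.3,0],"slide": [-122,-301,79],"grip": 120},
    {"turn": [-44.9,3.3,0],"slide": [-122,-301,79],"grip": 120},
    {"turn": [-44.9,3.3,0],"slide": [-122,-301,79],"grip": 120},
    {"turn": [-44.9,3.3,0],"slide": [-122,-301,79],"grip": 120},
    {"turn": [-44.9,3.3,0],"slide": [-122,-301,79],"grip": 120},
    {"turn": [-44.9,3.3,0],"slide": [-122,-301,79],"grip": 120},
    {"turn": [-44.9,3.3,0],"slide": [-122,-301,79],"grip": 120},
    {"turn": [-44.9,3.3,0],"slide": [-122,-301,79],"grip": 120},
    {"turn": [-44.9,3.3,0],"slide": [-122,-301,79],"grip": 120},
    {"turn": [-44.9,3.3,0],"slide": [-122,-301,79],"grip": 120},
    {"turn": [-44.9,3.3,0],"slide": [-122,-301,79],"grip": 120},
    {"turn": [-44.9,3.3,0],"slide": [-122,-301,79],"grip": 120}
  ]
}}

```text
clock: 3.9
tool_pos: [0.4069, -0.3, 0.2294]
orientation: [0.734, 0.679, 0.0, -0.0]
force: [0.7, 0.5, -0.0]
width: 0.0498
grasp_force: 0.0
```

```bash
python3 - <<'E'
from h import *
im,d,c=snap('wrist','w2.png');s=arm.read_state();print(s['tool_pos'],s['orientation'])
C=cloud(d,c);g=im.astype(int)
near=(np.hypot(C[...,0]-.407,C[...,1]+.299)<.05)
m=near&(abs(C[...,2]-.165)<.006)
print('handle top',m.sum(),C[m].mean(0).round(4),C[m].min(0).round(4),C[m].max(0).round(4))
m=near&(abs(C[...,2]-.085)<.005)
q=(C[m][:,:2]*1000).astype(np.float32);r=cv2.minAreaRect(q);print('stand top',m.sum(),r,np.median(C[m][:,2]))
m=near&(C[...,2]>.09)&(C[...,2]<.16);print('side of handle',m.sum(),np.median(C[m],0),C[m].min(0),C[m].max(0))
m=(g[...,2]>g[...,0]+40)&(C[...,2]>.01);print('blue',m.sum(),C[m].min(0) if m.any() else '',C[m].max(0) if m.any() else '')
E
```

```text
[ 0.40682983 -0.30009121  0.22943958] [ 7.33824699e-01  6.79338878e-01 -1.29950958e-05  6.94645034e-07]
handle top 343 [ 0.4089 -0.2978  0.1644] [ 0.4001 -0.3069  0.159 ] [ 0.4173 -0.2898  0.1666]
stand top 2722 ((408.7796325683594, -298.58966064453125), (64.32437896728516, 64.12173461914062), 80.6364974975586) 0.08484100780660594
side of handle 307 [ 0.40928663 -0.29091265  0.12986996] [ 0.39947652 -0.29875777  0.09013182] [ 0.41795401 -0.28920967  0.15987967]
blue 493 [ 0.36245069 -0.22463034  0.07536854] [ 0.41460069 -0.20759321  0.40851768]
```

View pics/w2.png

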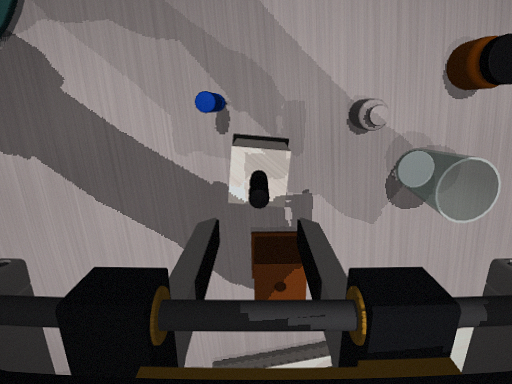

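The stylus's black handle top is at (260, 178) in its white stand. The brown stand is at (278, 265) and the blue stylus at (208, 102). All views agree within 2 mm on (0.4085, -0.2985), so I'll descend and grip.

Emit:
{"fn": "move_arm", "kwargs": {
  "commands": [
    {"turn": [0,0,0],"slide": [2,1.5,-40],"grip": 120},
    {"turn": [0,0,0],"slide": [2,1.5,-80],"grip": 120},
    {"turn": [0,0,0],"slide": [2,1.5,-116],"grip": 120},
    {"turn": [0,0,0],"slide": [2,1.5,-116],"grip": 120},
    {"turn": [0,0,0],"slide": [2,1.5,-116],"grip": 120},
    {"turn": [0,0,0],"slide": [2,1.5,-116],"grip": 255},
    {"turn": [0,0,0],"slide": [2,1.5,-116],"grip": 255},
    {"turn": [0,0,0],"slide": [2,1.5,-116],"grip": 255},
    {"turn": [0,0,0],"slide": [2,1.5,-116],"grip": 255},
    {"turn": [0,0,0],"slide": [2,1.5,-116],"grip": 255},
    {"turn": [0,0,0],"slide": [2,1.5,-116],"grip": 255},
    {"turn": [0,0,0],"slide": [2,1.5,-116],"grip": 255},
    {"turn": [0,0,0],"slide": [2,1.5,-116],"grip": 255}
  ],
  "grip_force": 40
}}

```text
clock: 5.03
tool_pos: [0.4091, -0.299, 0.1141]
orientation: [0.734, 0.679, 0.0, 0.0]
force: [-0.6, 2.3, 9.2]
width: 0.0175
grasp_force: 40.0
```

Emit:
{"fn": "move_arm", "kwargs": {
  "commands": [
    {"turn": [0,0,0],"slide": [0,0,8],"grip": 255},
    {"turn": [0,0,0],"slide": [0,0,24],"grip": 255},
    {"turn": [0,0,0],"slide": [0,0,45],"grip": 255},
    {"turn": [0,0,0],"slide": [0,0,70],"grip": 255},
    {"turn": [0,0,0],"slide": [0,0,95],"grip": 255},
    {"turn": [0,0,0],"slide": [0,0,105],"grip": 255},
    {"turn": [0,0,0],"slide": [0,0,105],"grip": 255},
    {"turn": [0,0,0],"slide": [0,0,105],"grip": 255}
  ]
}}

```text
clock: 5.7
tool_pos: [0.4087, -0.2987, 0.2184]
orientation: [0.734, 0.679, 0.0, 0.0]
force: [0.1, -0.8, -1.6]
width: 0.0172
grasp_force: 40.0
```

```bash
python3 - <<'E'
from h import *
im,d,c=snap('side','s1.png');s=arm.read_state();print(s['tool_pos'],s['force'].round(2),s['width'])
tcp=s['tool_pos'];S=cloud(d,c)
m=(np.hypot(S[...,0]-tcp[0],S[...,1]-tcp[1])<.03)&(S[...,2]>.1)&(S[...,2]<tcp[2]+.02)
q=S[m];
for lo in np.arange(.1,.23,.01):
    w=q[(q[:,2]>lo)&(q[:,2]<lo+.01)]
    if len(w): print(round(lo,3),len(w),np.median(w,0).round(4))
cv2.imwrite('pics/s1c.png',cv2.resize(im[150:330,140:300,::-1],None,fx=3,fy=3,interpolation=2))
E
```

```text
[ 0.40839655 -0.29852195  0.21775277] [-0.85  0.67 -0.72] 0.017524712230363147
0.12 17 [ 0.41   -0.3007  0.1262]
0.13 17 [ 0.4089 -0.3012  0.1359]
0.14 21 [ 0.4091 -0.301   0.145 ]
0.15 21 [ 0.4099 -0.3009  0.1555]
0.16 21 [ 0.4089 -0.3013  0.1654]
0.17 20 [ 0.4088 -0.3011  0.1749]
0.18 15 [ 0.4099 -0.3008  0.183 ]
0.19 60 [ 0.4081 -0.3062  0.1955]
0.2 69 [ 0.4075 -0.3061  0.2049]
0.21 82 [ 0.4084 -0.3062  0.2149]
0.22 143 [ 0.4085 -0.307   0.2258]
```

View pics/s1c.png

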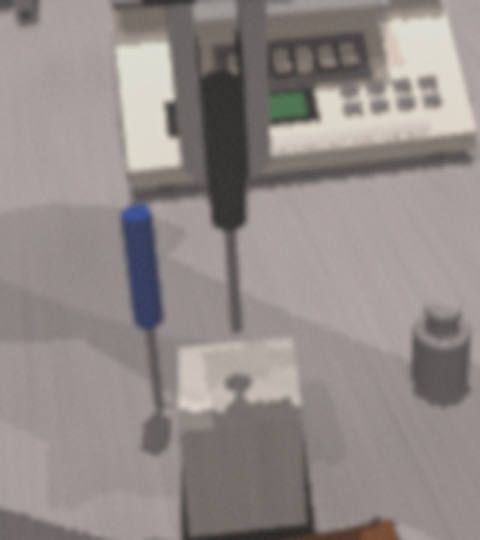

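```bash
python3 - <<'E'
from h import *
s=arm.read_state();tcp=s['tool_pos'];R0=R.from_quat(s['orientation']);z0=R0.as_matrix()[:,2];x0=R0.as_matrix()
P8=B+.008*up-.0121*by+.0085*nn
ax=np.cross(z0,-nn);rv=ax/np.linalg.norm(ax)*np.degrees(np.arcsin(np.linalg.norm(ax)))
print('P8',P8.round(4),'rotvec',rv.round(2),'closing',x0[:,1].round(3),'nn',nn.round(3),'up',up.round(3))
print('slide to tip 60mm out',((P8+.159*nn-tcp)*1000).round(1))
print('per 10mm in',(-nn*10).round(2))
E
```

```text
P8 [0.5467 0.0871 0.0906] rotvec [ 3.488e+01 -2.590e+00 -2.000e-02] closing [ 0.997 -0.077 -0.001] nn [-0.042 -0.572  0.819] up [0.06  0.817 0.574]
slide to tip 60mm out [131.6 294.7   3. ]
per 10mm in [ 0.42  5.72 -8.19]
```

Emit:
{"fn": "move_arm", "kwargs": {
  "commands": [
    {"turn": [0,0,0],"slide": [20,40,15],"grip": 255},
    {"turn": [7,-0.5,0],"slide": [40,80,30],"grip": 255},
    {"turn": [14,-1,0],"slide": [57,115,40],"grip": 255},
    {"turn": [21,-1.6,0],"slide": [75,150,40],"grip": 255},
    {"turn": [28,-2.1,0],"slide": [92,185,40],"grip": 255},
    {"turn": [34.9,-2.6,0],"slide": [110,220,35],"grip": 255},
    {"turn": [34.9,-2.6,0],"slide": [125,255,25],"grip": 255},
    {"turn": [34.9,-2.6,0],"slide": [131.6,280,15],"grip": 255},
    {"turn": [34.9,-2.6,0],"slide": [131.6,294.7,3],"grip": 255},
    {"turn": [34.9,-2.6,0],"slide": [131.6,294.7,3],"grip": 255},
    {"turn": [34.9,-2.6,0],"slide": [131.6,294.7,3],"grip": 255},
    {"turn": [34.9,-2.6,0],"slide": [131.6,294.7,3],"grip": 255},
    {"turn": [34.9,-2.6,0],"slide": [131.6,294.7,3],"grip": 255}
  ]
}}

```text
clock: 6.83
tool_pos: [0.5403, -0.0054, 0.2215]
orientation: [0.701, 0.647, 0.22, -0.205]
force: [0.7, 0.3, -0.5]
width: 0.0173
grasp_force: 40.0
```

```bash
cat > look.py <<'E'
from h import *
import sys
s=arm.read_state();M=R.from_quat(s['orientation']).as_matrix();tip=s['tool_pos']+.099*M[:,2]
P8=B+.008*up-.0121*by+.0085*nn
print('clk',s['clock'],'tip(up,by,n) rel B mm',((tip-B)@F*1000).round(2),'force',s['force'].round(2),'n',(s['force']@F).round(2),'w',s['width'])
if len(sys.argv)>1:
    im,d,c=snap('wrist',sys.argv[1]+'.png');np.savez('pics/'+sys.argv[1],im=im,d=d,T=c[2])
    print('proj tip',proj(tip,c).round(1),'P8',proj(P8,c).round(1))
E
python3 look.py w3; python3 -c "
import cv2;a=cv2.imread('pics/w3.png');cv2.imwrite('pics/w3c.png',cv2.resize(a[60:330,110:400],None,fx=2,fy=2,interpolation=2))"
```

```text
clk 6.8333 tip(up,by,n) rel B mm [  7.11 -12.69  69.97] force [ 0.72  0.34 -0.47] n [ 0.05 -0.7  -0.61] w 0.017316818182206737
proj tip [[256.1 189.1]] P8 [[255.8 173.9]]
```

View pics/w3c.png

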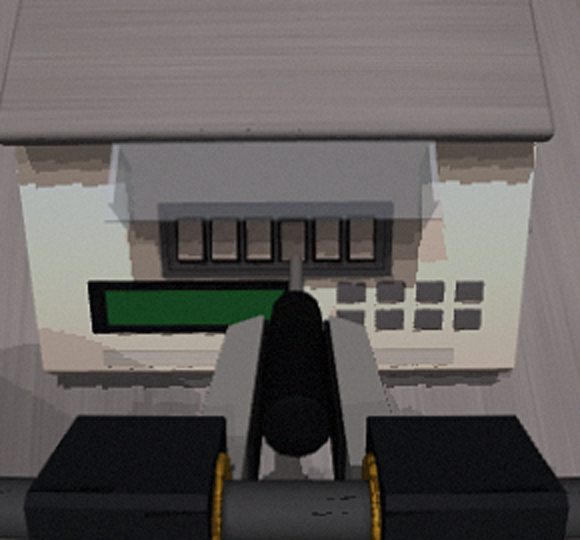

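The tip is at pixel (258, 189), within 2 px of where I predicted, and lines up with the off rocker at (257, 178). Approaching along the face normal.

Emit:
{"fn": "move_arm", "kwargs": {
  "commands": [
    {"turn": [0,0,0],"slide": [0.2,12,-14],"grip": 255},
    {"turn": [0,0,0],"slide": [0.6,20,-26],"grip": 255},
    {"turn": [0,0,0],"slide": [1,27,-37],"grip": 255},
    {"turn": [0,0,0],"slide": [1.4,32.8,-45.3],"grip": 255},
    {"turn": [0,0,0],"slide": [1.4,32.8,-45.3],"grip": 255},
    {"turn": [0,0,0],"slide": [1.4,32.8,-45.3],"grip": 255},
    {"turn": [0,0,0],"slide": [1.4,32.8,-45.3],"grip": 255},
    {"turn": [0,0,0],"slide": [1.4,32.8,-45.3],"grip": 255}
  ]
}}

```text
clock: 7.55
tool_pos: [0.542, 0.028, 0.1767]
orientation: [0.7, 0.648, 0.22, -0.204]
force: [0.2, 0.7, -1.3]
width: 0.0178
grasp_force: 40.0
```

```bash
python3 look.py w4; python3 -c "
import cv2;a=cv2.imread('pics/w4.png');cv2.imwrite('pics/w4c.png',cv2.resize(a[90:270,160:350],None,fx=3,fy=3,interpolation=2))"
```

```text
clk 7.55 tip(up,by,n) rel B mm [  8.83 -11.92  14.09] force [ 0.25  0.72 -1.31] n [-0.15 -0.2  -1.5 ] w 0.01778472407462905
proj tip [[256.1 189.1]] P8 [[256.3 188.4]]
```

View pics/w4c.png

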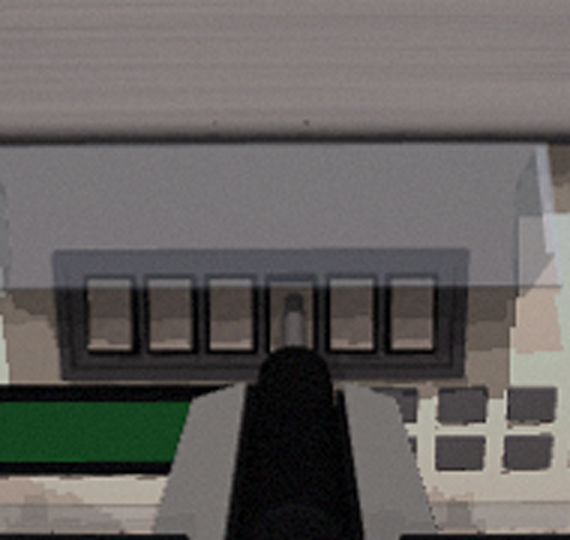

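Emit:
{"fn": "move_arm", "kwargs": {
  "commands": [
    {"turn": [0,0,0],"slide": [0.1,1.1,-1.6],"grip": 255},
    {"turn": [0,0,0],"slide": [0.1,1.7,-2.5],"grip": 255},
    {"turn": [0,0,0],"slide": [0.2,2.3,-3.3],"grip": 255},
    {"turn": [0,0,0],"slide": [0.2,2.9,-4.1],"grip": 255},
    {"turn": [0,0,0],"slide": [0.2,2.9,-4.1],"grip": 255},
    {"turn": [0,0,0],"slide": [0.2,2.9,-4.1],"grip": 255}
  ]
}}

```text
clock: 8.1
tool_pos: [0.5419, 0.0315, 0.172]
orientation: [0.7, 0.648, 0.22, -0.205]
force: [0.6, -0.4, -0.1]
width: 0.0175
grasp_force: 40.0
```

```bash
python3 look.py
```

```text
clk 8.1 tip(up,by,n) rel B mm [  9.02 -11.41   8.21] force [ 0.59 -0.37 -0.06] n [-0.3  -0.61  0.14] w 0.01749903508994333
```

Emit:
{"fn": "move_arm", "kwargs": {
  "commands": [
    {"turn": [0,0,0],"slide": [0,0.3,-0.5],"grip": 255},
    {"turn": [0,0,0],"slide": [0,0.6,-0.9],"grip": 255},
    {"turn": [0,0,0],"slide": [0.1,0.9,-1.3],"grip": 255},
    {"turn": [0,0,0],"slide": [0.1,0.9,-1.3],"grip": 255},
    {"turn": [0,0,0],"slide": [0.1,0.9,-1.3],"grip": 255}
  ]
}}

```text
clock: 8.52
tool_pos: [0.5418, 0.0325, 0.1706]
orientation: [0.7, 0.648, 0.22, -0.205]
force: [-0.1, 0.6, -0.2]
width: 0.0176
grasp_force: 40.0
```

```bash
python3 look.py
```

```text
clk 8.5167 tip(up,by,n) rel B mm [  9.   -11.27   6.5 ] force [-0.1   0.58 -0.21] n [ 0.35  0.14 -0.5 ] w 0.017585299205943167
```

Emit:
{"fn": "move_arm", "kwargs": {
  "commands": [
    {"turn": [0,0,0],"slide": [0,0.3,-0.5],"grip": 255},
    {"turn": [0,0,0],"slide": [0,0.6,-0.8],"grip": 255},
    {"turn": [0,0,0],"slide": [0,0.6,-0.8],"grip": 255},
    {"turn": [0,0,0],"slide": [0,0.6,-0.8],"grip": 255}
  ]
}}

```text
clock: 8.85
tool_pos: [0.5419, 0.033, 0.1699]
orientation: [0.7, 0.648, 0.22, -0.205]
force: [0.3, 0.4, -0.4]
width: 0.0175
grasp_force: 40.0
```

```bash
python3 look.py w5; python3 - <<'E'
from h import *
w=np.load('pics/w5.npz');K,D,_=cam('wrist',arm.read_state());Q=(cloud(w['d'],(K,D,w['T']))-B)@F*1000
for lo in range(-12,12,3):
    print(lo,[(round(float(np.median(v)),1) if len(v:=Q[(Q[...,0]>=lo)&(Q[...,0]<lo+3)&(abs(Q[...,1]-y)<1.5)&(abs(Q[...,2])<40)][:,2])>1 else None) for y in (-53,-49,-33,-29,-18,-16,-14,-12,-10,-8,-6,6,10,27)])
E
python3 -c "
import cv2;a=cv2.imread('pics/w5.png');cv2.imwrite('pics/w5c.png',cv2.resize(a[140:230,190:330],None,fx=5,fy=5,interpolation=2))"
```

```text
clk 8.85 tip(up,by,n) rel B mm [  9.03 -11.32   5.61] force [ 0.35  0.39 -0.43] n [ 0.1  -0.32 -0.59] w 0.017536553872037116
proj tip [[256.1 189.1]] P8 [[256.9 191. ]]
-12 [None, 6.3, 4.0, None, None, None, None, None, None, None, None, 6.0, 7.8, 8.5]
-9 [9.3, 9.1, 9.0, 9.3, 8.1, None, None, None, None, 8.1, 8.1, 9.3, 9.4, 9.1]
-6 [7.7, 7.9, 8.0, 7.7, 7.9, 7.3, None, None, None, 7.8, 8.1, 7.6, 7.6, 8.5]
-3 [6.6, 6.7, 5.9, 6.7, 6.4, 7.1, None, None, None, 6.8, 6.6, 6.6, 6.6, 7.1]
0 [5.8, 5.6, 5.3, 5.5, 5.3, 5.6, None, None, None, 6.3, 5.9, 6.0, 5.1, 5.8]
3 [5.4, 5.0, 5.4, 5.0, 5.4, 5.2, None, None, 5.3, 5.1, 5.2, 5.2, 5.4, 4.9]
6 [4.8, 5.0, 4.9, 4.8, 4.9, 4.6, None, None, 4.5, 4.9, 5.1, 4.7, 4.8, 5.0]
9 [None, None, None, None, None, 24.5, 27.3, 30.2, 27.7, 5.8, 5.5, None, None, None]
```

View pics/w5c.png

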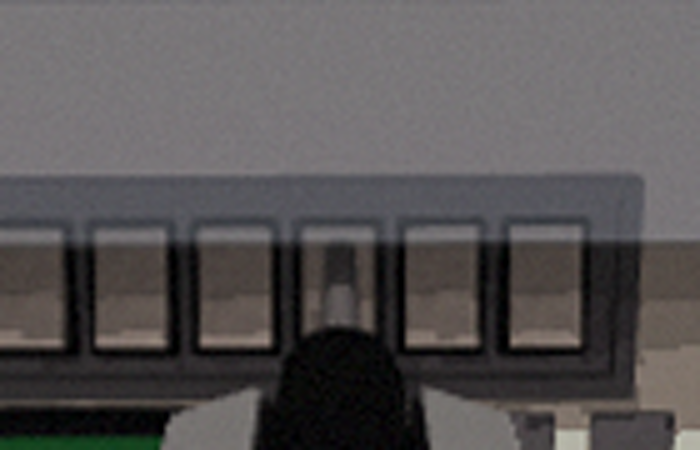

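The rocker under the tip at (258, 190) now has the same profile as its neighbours, so it has snapped over. I'll back out along the normal and check all six.

Emit:
{"fn": "move_arm", "kwargs": {
  "commands": [
    {"turn": [0,0,0],"slide": [-0.2,-3,4],"grip": 255},
    {"turn": [0,0,0],"slide": [-1,-13,18],"grip": 255},
    {"turn": [0,0,0],"slide": [-2,-26,37],"grip": 255},
    {"turn": [0,0,0],"slide": [-3,-40,57],"grip": 255},
    {"turn": [0,0,0],"slide": [-3,-46,66],"grip": 255},
    {"turn": [0,0,0],"slide": [-3,-46,66],"grip": 255},
    {"turn": [0,0,0],"slide": [-3,-46,66],"grip": 255}
  ]
}}

```text
clock: 9.48
tool_pos: [0.539, -0.0127, 0.2356]
orientation: [0.7, 0.648, 0.22, -0.205]
force: [-0.0, 0.8, -0.7]
width: 0.0174
grasp_force: 40.0
```

```bash
python3 look.py w6; python3 - <<'E'
from h import *
w=np.load('pics/w6.npz');K,D,_=cam('wrist',arm.read_state());Q=(cloud(w['d'],(K,D,w['T']))-B)@F*1000
for lo in (-9,4,7):
    print(lo,[(round(float(np.median(v)),1) if len(v:=Q[(Q[...,0]>=lo)&(Q[...,0]<lo+3)&(abs(Q[...,1]-y)<4)&(abs(Q[...,2])<15)][:,2])>1 else None) for y in (-52,-32,-12,7.6,27.5,47.6)])
s=arm.read_state();print(s['tool_pos'],s['orientation'])
print('turn',(R.from_quat([.733825,.679339,0,0])*R.from_quat(s['orientation']).inv()).as_rotvec(degrees=True).round(2))
print('to stand high',((np.array([.4086,-.2987,.2184])-s['tool_pos'])*1000).round(1))
E
```

```text
clk 9.4833 tip(up,by,n) rel B mm [  9.23 -11.82  85.75] force [-0.01  0.8  -0.69] n [ 0.26  0.07 -1.03] w 0.017372251455951265
proj tip [[256.1 189.1]] P8 [[256.6 172.7]]
-9 [8.9, 8.9, 8.8, 9.3, 8.7, 9.1]
4 [5.4, 5.2, 4.9, 4.8, 4.5, 4.5]
7 [4.5, 4.8, 4.6, 5.0, 4.8, 4.6]
[ 0.53867237 -0.01214073  0.23506488] [ 0.69986401  0.6478212   0.21978459 -0.20545751]
turn [-3.493e+01  2.530e+00  1.000e-02]
to stand high [-130.1 -286.6  -16.7]
```

All six are on. Returning to above the stand.

Emit:
{"fn": "move_arm", "kwargs": {
  "commands": [
    {"turn": [-7,0.5,0],"slide": [-17,-38,8],"grip": 255},
    {"turn": [-14,1,0],"slide": [-34,-76,14],"grip": 255},
    {"turn": [-21,1.5,0],"slide": [-51,-113,18],"grip": 255},
    {"turn": [-28,2,0],"slide": [-68,-150,20],"grip": 255},
    {"turn": [-34.9,2.5,0],"slide": [-85,-187,20],"grip": 255},
    {"turn": [-34.9,2.5,0],"slide": [-102,-225,18],"grip": 255},
    {"turn": [-34.9,2.5,0],"slide": [-118,-260,10],"grip": 255},
    {"turn": [-34.9,2.5,0],"slide": [-130,-286.5,0],"grip": 255},
    {"turn": [-34.9,2.5,0],"slide": [-130,-286.5,-10],"grip": 255},
    {"turn": [-34.9,2.5,0],"slide": [-130,-286.5,-10],"grip": 255},
    {"turn": [-34.9,2.5,0],"slide": [-130,-286.5,-10],"grip": 255},
    {"turn": [-34.9,2.5,0],"slide": [-130,-286.5,-10],"grip": 255},
    {"turn": [-34.9,2.5,0],"slide": [-130,-286.5,-10],"grip": 255}
  ]
}}

```text
clock: 10.62
tool_pos: [0.4097, -0.2985, 0.2261]
orientation: [0.733, 0.68, 0.001, 0.001]
force: [-1.0, 0.3, -0.6]
width: 0.0174
grasp_force: 40.0
```

```bash
cat > ck.py <<'E'
from h import *
im,d,c=snap('side','s2.png');s=arm.read_state();tcp=s['tool_pos'];print(s['clock'],tcp,s['orientation'].round(4),s['force'].round(2),s['width'])
S=cloud(d,c)
m=(np.hypot(S[...,0]-tcp[0],S[...,1]-tcp[1])<.02)&(S[...,2]>.1)&(S[...,2]<tcp[2]-.01);q=S[m]
for lo in np.arange(.1,.22,.02):
    w=q[(q[:,2]>lo)&(q[:,2]<lo+.02)]
    if len(w): print(round(lo,3),len(w),w.mean(0).round(4))
E
python3 ck.py
```

```text
10.6667 [ 0.40967889 -0.29868108  0.22620881] [7.332e-01 6.800e-01 8.000e-04 7.000e-04] [ 0.19  0.68 -0.79] 0.017627770942602282
0.12 19 [ 0.4101 -0.3008  0.1344]
0.14 42 [ 0.4102 -0.3009  0.1495]
0.16 45 [ 0.4103 -0.3009  0.1704]
0.18 38 [ 0.4097 -0.3017  0.1893]
0.2 119 [ 0.4095 -0.3052  0.2082]
```

Emit:
{"fn": "move_arm", "kwargs": {
  "commands": [
    {"turn": [0,0,0],"slide": [-1,0,-15],"grip": 255},
    {"turn": [0,0,0],"slide": [-1,0,-30],"grip": 255},
    {"turn": [0,0,0],"slide": [-1,0,-50],"grip": 255},
    {"turn": [0,0,0],"slide": [-1,0,-75],"grip": 255},
    {"turn": [0,0,0],"slide": [-1,0,-98],"grip": 255},
    {"turn": [0,0,0],"slide": [-1,0,-107],"grip": 255},
    {"turn": [0,0,0],"slide": [-1,0,-110],"grip": 255},
    {"turn": [0,0,0],"slide": [-1,0,-111],"grip": 255},
    {"turn": [0,0,0],"slide": [-1,0,-111],"grip": 255},
    {"turn": [0,0,0],"slide": [-1,0,-111],"grip": 255}
  ]
}}

```text
clock: 11.5
tool_pos: [0.4086, -0.2998, 0.116]
orientation: [0.734, 0.679, 0.001, 0.001]
force: [-0.2, 0.0, -0.3]
width: 0.0176
grasp_force: 40.0
```

Emit:
{"fn": "move_arm", "kwargs": {
  "commands": [
    {"turn": [0,0,0],"slide": [0,0,-0.7],"grip": 255},
    {"turn": [0,0,0],"slide": [0,0,-1.3],"grip": 255},
    {"turn": [0,0,0],"slide": [0,0,-1.3],"grip": 255},
    {"turn": [0,0,0],"slide": [0,0,-1.3],"grip": 255}
  ]
}}

```text
clock: 11.83
tool_pos: [0.4083, -0.2996, 0.1141]
orientation: [0.734, 0.679, 0.001, 0.001]
force: [0.1, 1.2, 6.2]
width: 0.0176
grasp_force: 40.0
```

```bash
python3 ck.py
```

```text
11.8833 [ 0.40833815 -0.29961803  0.1140916 ] [0.7338 0.6794 0.0008 0.0009] [-0.14  0.7   7.45] 0.017869305635538277
0.1 24 [ 0.4075 -0.3069  0.1019]
```

Seated, with 6–7 N of upward contact force. Releasing and withdrawing straight up.

Emit:
{"fn": "move_arm", "kwargs": {
  "commands": [
    {"turn": [0,0,0],"slide": [0,0,0],"grip": 200},
    {"turn": [0,0,0],"slide": [0,0,0],"grip": 150},
    {"turn": [0,0,0],"slide": [0,0,0],"grip": 120},
    {"turn": [0,0,0],"slide": [0,0,0],"grip": 120},
    {"turn": [0,0,0],"slide": [0,0,0],"grip": 120},
    {"turn": [0,0,0],"slide": [0,0,0],"grip": 120},
    {"turn": [0,0,0],"slide": [0,0,15],"grip": 120},
    {"turn": [0,0,0],"slide": [0,0,40],"grip": 120},
    {"turn": [0,0,0],"slide": [0,0,70],"grip": 120},
    {"turn": [0,0,0],"slide": [0,0,105],"grip": 120},
    {"turn": [0,0,0],"slide": [0,0,135],"grip": 120},
    {"turn": [0,0,0],"slide": [0,0,135],"grip": 120},
    {"turn": [0,0,0],"slide": [0,0,135],"grip": 120},
    {"turn": [0,0,0],"slide": [0,0,135],"grip": 120}
  ]
}}

```text
clock: 13.05
tool_pos: [0.4078, -0.2992, 0.2482]
orientation: [0.734, 0.679, 0.001, 0.0]
force: [-0.0, 0.7, -0.2]
width: 0.0496
grasp_force: 0.0
```

```bash
python3 - <<'E'
from h import *
im,d,c=snap('wrist','w7.png');C=cloud(d,c)
near=(np.hypot(C[...,0]-.408,C[...,1]+.299)<.03)
m=near&(abs(C[...,2]-.165)<.006);print('handle top',m.sum(),C[m].mean(0).round(4),C[m].max(0).round(4))
im,d,c=snap('side','s3.png');S=cloud(d,c)
for lo in np.arange(.09,.18,.015):
    w=S[(np.hypot(S[...,0]-.408,S[...,1]+.3)<.02)&(S[...,2]>lo)&(S[...,2]<lo+.015)]
    if len(w): print(round(lo,3),len(w),np.median(w,0).round(4))
o=cv2.imread('pics/side0.png').astype(int);df=np.abs(o-im[:,:,::-1]).max(2)>60
for n,(a,b,x,y) in dict(weight=(245,285,270,305),tumbler=(235,305,320,370),jar=(212,250,325,355),stand=(230,330,195,245)).items(): print(n,df[a:b,x:y].mean().round(3))
E
```

```text
handle top 298 [ 0.4096 -0.2985  0.1644] [ 0.418  -0.2904  0.1666]
0.09 77 [ 0.4074 -0.3069  0.0972]
0.105 92 [ 0.4075 -0.3068  0.1128]
0.12 79 [ 0.4075 -0.3074  0.1276]
0.135 99 [ 0.4077 -0.3069  0.1424]
0.15 100 [ 0.4079 -0.3067  0.1587]
0.165 55 [ 0.4096 -0.2997  0.1658]
weight 0.0
tumbler 0.0
jar 0.0
stand 0.006
```

View pics/s3.png

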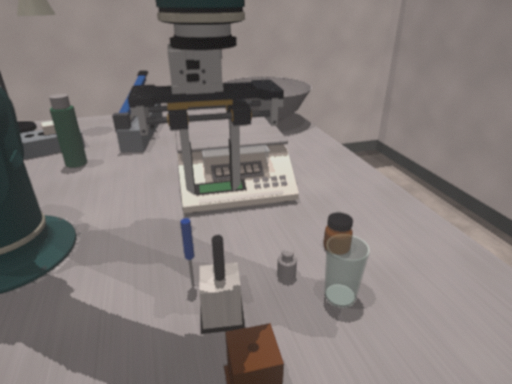

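The stylus is upright and fully down in its stand at (218, 258), its top at 0.1645 m as before. The jar, tumbler and check weight haven't moved, and the gripper is clear.

```bash
python3 -c "
from bench import arm;print(arm.close_job())"
```

```text
the job is handed in; nothing more can be done
None
```

The switch that was off is pressed on again, all six measured on by the wrist camera, the stylus is back fully down in its stand, and the job was handed in at about 13 s of the 64 s allowed.

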